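# Shut and latch the packed film case

### The arm

A 6-joint arm with a two-finger parallel gripper is mounted at the origin on the work surface. World frame = base frame: x ahead of the robot, y to its left, z up, the work surface at z = 0. Lengths are in mm, angles in degrees, forces in N, time in s.
With the tool pointing down it reaches from about 350 to 850 mm from the base axis. Payload 8.1 kg.
Tool frame: the origin (TCP) lies between the finger pads; the fingertips stand 25 mm ahead of it and the grasp point (between the pads) lies 6 mm ahead of it (r.tcp_to_tips is the distance from the TCP to the fingertips, in mm); z points along the fingers, y is the line along which they close (so a half turn about z gives the same grasp; the last joint's range is limited). The gripper opens to 85 mm and grips with 20 to 120 N. Pads are 22 mm wide; open, the fingers measure 114 mm over their backs; the gripper's body (76 mm by 85 mm) begins 54 mm behind the grasp point. The pads swing forward as they close: fully open they stand 13 mm farther back than shut.
Start: joints at [-75.997, 7.471, 85.268, -0, 87.261, -4.893], TCP at [194.332, -567.662, 256.292] pointing down, gripper open.
Joint ranges: [-169.43, 169.43], [-51.17, 129.36], [1.28, 143.12], [-76.62, 256.62], [0, 156.53], [-152.29, 152.29]. Speed limits (degrees/s): [136.94, 136.94, 159.86, 180, 180, 180].

### API

Orientations are given as [roll, pitch, yaw] about the fixed x, y, z axes, in that order (R = Rz(yaw) Ry(pitch) Rx(roll)).
In Python, from bench import r gives the robot as it stands.
- The arm moves only by the tool apply_moves, never from a script. Its arguments are lists of equal length, an entry for each row: "angular": the turn, a rotation vector about the world's x, y, z in units of 8 degrees (1.0 is 8 degrees), a list of three; "travel": the shift along the world's x, y, z in units of 40 mm (1.0 is 40 mm), a list of three; "jaw": the opening, from 0 (shut) to 1 (fully open). A call has 1 to 20 rows; each row shifts and turns the commanded pose from where the row before left it; what a row does not reach is not made up. A row lasts 1/8 s, in which the tool goes at most 62.5 mm and 10.7 degrees, less where a joint would pass 70% of its speed; a pose out of reach is approached as far as the arm can. A call is refused whole if a number of a shift passes 1 or a number of a turn 1, either way. A call with a gripper value outside its range is refused whole. The fingers move at their own pace and stop on an object; "force" is the grip in N (left out, the last holds). Time passes only in rows, so rows that do not move let the fingers close. It gives the time, the measured TCP pose, the force, the opening and the grip force at its end, in the units of the state.
- r.sense(): the state, without advancing time (a new reading comes with each control period).
- r.snapshot(name): name is "scene" or "top" or "wrist"; returns a dict with "color" (480x640x3 uint8, red, green, blue), "fx", "fy", "cx", "cy" (pixels), "R" (3x3) and "t" (3): a world point X has camera coordinates R X + t; the wrist camera has in their place "mount" (4x4, takes a point from camera to tool coordinates, whose origin is the TCP and whose axes are the flange's). Camera axes: x right, y down, z forward; pixel columns grow to the right and rows downward; lengths in mm; the calibration is good to about 2 mm. A picture is of the moment at which its call begins: read the wrist's pose just before it. There is no depth.
- r.hand_in(): hands the job in; it is judged then, once.
The state is a dict: "time": time; "joint_pos": joint angles; "qd": joint speeds; "joint_efforts": joint torques, N m; "tool_pos": TCP position; "tcp_rot": TCP orientation; "ft_force": force on the tool from outside, world axes, zero at the start; "wrist_torque": the same for the moment, N m; "finger_gap": finger opening in mm; "grip_force": force on a finger pad.
Only numpy, scipy, OpenCV 4.12 (cv2) and the standard library are available. Lean on these libraries where they do the work, as an engineer would, in place of code of your own. Each camera call takes 0.05 s, during which the arm holds its last target. There are 200 camera calls.

### The job

Two like steel cases stand open on the desk: one has cartons packed in it, the other is empty. Shut the packed one: swing its lid over and press the lid's free edge down past the spring catch until it clicks and stays shut by itself. Leave the empty case open as it is, and do not disturb the other things on the desk.

Things in the scene. Friction and masses are not known exactly. Their poses are not given: they have to be found in the camera images.
- packed_case: Open-topped grey sheet-steel storage case, 150 deep (x) x 120 wide (y) x 100 high, walls and floor 4 thick, fixed to the desk. Origin: centre of its underside; z up; +x points from the hinge side to the catch side. This one holds the two cartons. A steel spring catch (bead 52 long) stands out 8 mm at the middle of the catch-side wall, 10 below the rim.
- lid (a joint): rad; 0 = fully shut (lid level on the rim), grows as it opens, 1.6 = open stop. Lid of packed_case. Friction hinge with a light lifting spring: it stays where it is left above about 0.9 rad; pushed lower and let go before it clicks, it rises to about 0.9. Its tongue meets the catch at about 0.09 rad and snaps under it once below about 0.04 rad; latched, it rests at 0 to 0.02 rad.
- lid_edge (a point): Point on the lid's flat outer (upper) face, midway along the hinge direction, 150 from the hinge axis and 12 short of the lid's free edge. Site z axis: the lid's outward normal (up when shut); point x axis: from the hinge to the free edge; point y axis: along the hinge. On packed_case's lid: press here, about 11 N down to snap it in; swinging it over takes about 2 N.
- lid_hinge (a point): On the hinge axis of packed_case's lid, midway along it, at the case's rim (100 above the desk, 75 from the case's centre on its -x side); axis along the case's y. The lid is a plate 166 x 126 x 6, about 0.2 kg, its underside through the axis (top at 106 when shut); a steel tongue 56 wide hangs 22 below the middle of its free edge.
- carton0: Brown cardboard carton 120 x 50 x 70 high lying in packed_case, loose. Origin: centre of its underside.
- carton1: The second such carton, beside the first.
- empty_case: Open-topped grey sheet-steel storage case, 150 deep (x) x 120 wide (y) x 100 high, walls and floor 4 thick, fixed to the desk. Origin: centre of its underside; z up; +x points from the hinge side to the catch side. Of the same make as packed_case, with nothing in it. To be left alone.
- empty_lid (a joint): rad; 0 = fully shut (lid level on the rim), grows as it opens, 1.6 = open stop. Lid of empty_case, of the same make. To be left as it stands.
- empty_lid_edge (a point): Point on the lid's flat outer (upper) face, midway along the hinge direction, 150 from the hinge axis and 12 short of the lid's free edge. Site z axis: the lid's outward normal (up when shut); point x axis: from the hinge to the free edge; point y axis: along the hinge. On the lid of empty_case.
- punch: Bystander: two-hole paper punch, 85 x 115 x 54 high, dark, beyond the cases. Origin: centre of its underside.
- mug: Bystander: white mug, 82 across, 95 high, on the left. Origin: centre of its underside.
- tape_dispenser: Bystander: black desk tape dispenser, 60 x 170 x 94 high, on the right. Origin: centre of its underside.
Mind the look-alikes: they are no part of the job. Leave any green look-alike of the packed_case alone. What is shaped like the carton1 but pink is not meant.

How it is judged:
By the outcome, as a careful person would: the job done as asked, in the order asked, and still so for the second after the job is handed in, with the robot touching nothing.
It also fails if it takes over 34 s, if anything falls off the work surface, if the arm or the gripper's body presses on something with over 40 N, if the wrist force passes 120 N, or if a joint passes its speed limit or range.

## Working session

There is one attempt and no reset: what is moved stays moved. The work goes in short steps, Python scripts to look and compute and a tool call to move; the robot and the scene stay as the last step left them, time stands still between calls to the robot, and variables do not carry over. Pictures are saved under pics/ and viewed, at most 10 in all, crops included, and the job is handed in when it is done.

Besides the shell and the picture viewer there is one more tool, called after "Call:" as name(argument=value, ...) on one line, values as JSON. apply_moves: Moves the arm, as the interface text tells. Its arguments: {"type":"object","properties":{"angular":{"type":"array"},"travel":{"type":"array"},"jaw":{"type":"array"},"force":{"type":"number"}},"required":["angular","travel","jaw"]}

```bash
mkdir -p pics; python3 - <<'E'
from bench import r
import cv2,pickle
for n in("scene","top"):
    s=r.snapshot(n); cv2.imwrite(f"pics/{n}0.png",s["color"][:,:,::-1]); pickle.dump(s,open(n+".pkl","wb"))
    print(n,s["fx"],s["cx"],s["cy"],s["R"],s["t"])
print(r.sense())
E
```

```text
scene 477.4875499011134 318.8084079558403 239.17985139868588 [[-0.22368934  0.97465551  0.00311819]
 [ 0.76598988  0.17777576 -0.61778256]
 [-0.60267951 -0.13580287 -0.78634279]] [ 145.80350152 -361.95575682 1733.04283345]
top 532.949990901704 320.2215853303172 240.44505689561635 [[ 0.01543377 -0.9998653  -0.00558384]
 [-0.99719331 -0.01498287 -0.07335535]
 [ 0.0732618   0.00670032 -0.99729024]] [ -23.88979336  581.29573109 1374.49044203]
{'time': 0.1, 'joint_pos': array([-7.59963766e+01,  7.51090800e+00,  8.53226530e+01,  8.92797752e-04,
        8.72624720e+01, -4.89211735e+00]), 'qd': array([-0.06273237, -0.11991573, -0.16728592,  0.0031095 , -0.08412159,
        0.00796943]), 'joint_efforts': array([ 1.50356740e-03, -5.70954037e+01, -5.01938725e+01, -1.33320254e-04,
        8.16513406e-03, -2.36069519e-05]), 'tool_pos': array([ 194.23353165, -567.21157608,  255.35168736]), 'tcp_rot': array([-1.79904393e+02, -9.07812938e-03,  1.88956898e+01]), 'ft_force': array([ 0.59298516, -0.42181982, -0.54921553]), 'wrist_torque': array([-0.02351296, -0.0105519 , -0.00389781]), 'grip_force': 0.0, 'finger_gap': 85.30045768425339}
```

View pics/scene0.png

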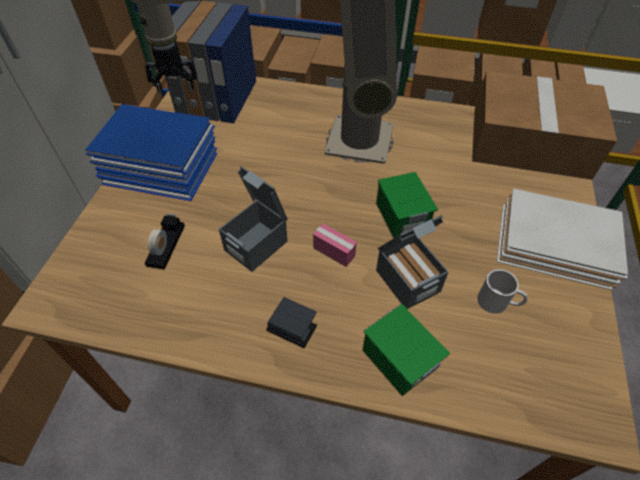

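View pics/top0.png

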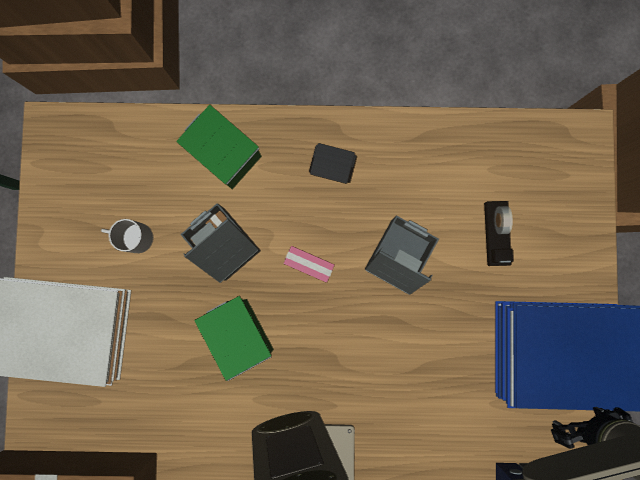

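Candidates: the grey case with cartons (scene 412,268; top 215,240), the grey empty case (scene 255,235; top 402,252), and green boxes (scene 407,203 and 405,350). I choose the first, whose lid is partly open. Checking it in one close crop of both views.

```bash
python3 - <<'E'
import cv2,numpy as np
a=cv2.imread("pics/scene0.png")[195:315,360:460]; b=cv2.imread("pics/top0.png")[195:295,170:270]
a=cv2.resize(a,None,fx=4.6,fy=4.6,interpolation=cv2.INTER_CUBIC)[:552,:400]
a=cv2.resize(cv2.imread("pics/scene0.png")[210:310,370:450],(400,500),interpolation=cv2.INTER_CUBIC)
b=cv2.resize(cv2.imread("pics/top0.png")[195:295,175:265-10],(400,500),interpolation=cv2.INTER_CUBIC)
b=cv2.resize(cv2.imread("pics/top0.png")[190:290,180:260],(400,500),interpolation=cv2.INTER_CUBIC)
c=np.hstack([a,b]); c=np.clip(c.astype(float)*1.6,0,255).astype('uint8')
cv2.imwrite("pics/crop1.png",c)
E
```

```text
(no output)
```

View pics/crop1.png

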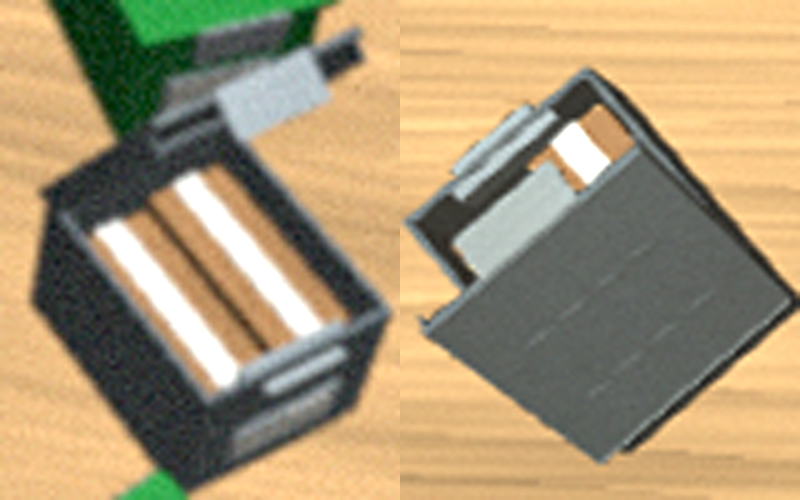

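```bash
cat > fit.py <<'E'
import numpy as np,pickle
from scipy.optimize import least_squares
C={n:pickle.load(open(n+".pkl","rb")) for n in("scene","top")}
def proj(n,X):
    s=C[n];p=s["R"]@X+s["t"];return np.array([s["fx"]*p[0]/p[2]+s["cx"],s["fy"]*p[1]/p[2]+s["cy"]])
def W(p,X):
    c,s=np.cos(p[2]),np.sin(p[2]);return np.array([p[0]+c*X[0]-s*X[1],p[1]+s*X[0]+c*X[1],X[2]])
def L(th,a,y,h):c,s=np.cos(th),np.sin(th);return np.array([-75+a*c-h*s,y,100+a*s+h*c])
obs=[("top",("r",75,-60),(218,204)),("top",("r",75,60),(181,234.4)),("scene",("r",75,60),(447.6,272.4)),("scene",("r",75,-60),(411,290)),("scene",("r",-75,-60),(382.4,252.4)),
("top",("l",162,63),(185,254.4)),("top",("l",162,-63),(227,219.6)),("top",("l",-4,63),(220.6,282))]
def pt(p,k):return W(p,np.array([k[1],k[2],100.]) if k[0]=="r" else L(p[3],k[1],k[2],6))
f=lambda p:np.concatenate([proj(n,pt(p,k))-u for n,k,u in obs])
if __name__=="__main__":
    best=min((least_squares(f,[600,230,y,t],x_scale=[100,100,1,1]) for y in(.5,1) for t in(.8,1.3)),key=lambda s:s.cost);p=best.x
    print(p,np.degrees(p[2]),best.fun.round(1))
    for t in(p[3],.9,.5,0):print(t,W(p,L(t,150,0,6)).round())
    print("hinge",W(p,np.array([-75,0,100])))
E
python3 fit.py
```

```text
[571.7757412  238.2268457    0.73220688   1.08197269] 41.95236405301897 [-1.5 -2.  -1.4 -0.7  0.3 -0.7 -0.4  0.5 -4.2 -3.  -1.2  1.5  0.6 -1.2
 -0.9  0.4]
1.0819726896818345 [564. 232. 235.]
0.9 [582. 247. 221.]
0.5 [612. 274. 177.]
0 [628. 288. 106.]
hinge [515.99817472 188.08840658 100.        ]
```

Call:
apply_moves(angular=[[0,0,0.15],[0,0,0.15],[0,0,0.15],[0,0,0.15],[0,0,0.15],[0,0,0.15],[0,0,0.15],[0,0,0.15],[0,0,0.15],[0,0,0.15],[0,0,0.15],[0,0,0.15],[0,0,0.15],[0,0,0.15],[0,0,0.15],[0,0,0.15],[0,0,0.15],[0,0,0.15],[0,0,0.15],[0,0,0]], travel=[[0,0.5,1],[0.4,1,1],[0.45,1,0],[0.45,1,0],[0.45,1,0],[0.45,1,0],[0.45,1,0],[0.45,1,0],[0.45,1,0],[0.45,1,0],[0.45,1,0],[0.45,1,0],[0.45,1,0],[0.45,1,0],[0.45,1,0],[0.45,1,0],[0.45,1,0],[0.45,1,0],[0.45,1,0],[0,0.4,0]], jaw=[0,0,0,0,0,0,0,0,0,0,0,0,0,0,0,0,0,0,0,0])

```text
time: 2.6
tool_pos: [516.4, 190.2, 335.1]
tcp_rot: [-179.9, 0.1, 41.8]
ft_force: [-0.7, -0.1, -0.6]
finger_gap: 0.1
grip_force: 0.0
```

```bash
sed -i 's/(382.4,252.4)/(378,248.5)/' fit.py; python3 fit.py; python3 - <<'E'
from bench import r
import cv2,numpy as np
s=r.sense();print(s["time"],s["tool_pos"],s["tcp_rot"],s["finger_gap"],s["ft_force"])
a=r.snapshot("scene")["color"][150:320,330:500,::-1];b=r.snapshot("wrist")["color"][:,:,::-1]
cv2.imwrite("pics/c2.png",np.hstack([cv2.resize(a,(400,400),interpolation=cv2.INTER_CUBIC),cv2.resize(b,(400,300)).copy() if 0 else cv2.copyMakeBorder(cv2.resize(b,(400,300)),0,100,0,0,0)]))
E
```

```text
[570.40193277 236.51117708   0.7268937    1.06555795] 41.64794119964581 [-0.6 -1.4 -0.7 -0.4 -0.4 -1.1 -1.2 -0.1 -0.3  0.2 -1.1  1.3  0.8 -1.2
 -0.4  1. ]
1.0655579474088948 [565. 231. 234.]
0.9 [581. 246. 221.]
0.5 [611. 272. 177.]
0 [626. 286. 106.]
hinge [514.35876022 186.66980059 100.        ]
2.6 [516.37987445 190.15935629 335.11009636] [-1.79937741e+02  9.09762200e-02  4.18032598e+01] 0.06301163434090773 [-0.73092782 -0.05063535 -0.61464972]
```

View pics/c2.png

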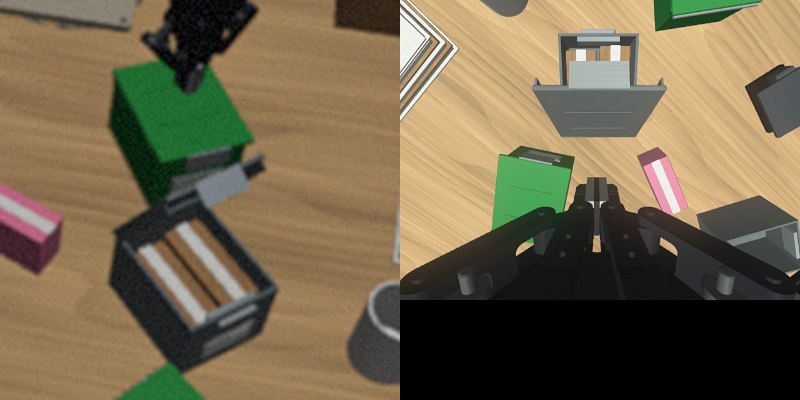

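The lid's free edge is centred ahead of the closed fingers in the wrist view (fingers 597,180; edge 600,85). In the scene view the tool stands on the hinge side of the carton-filled case, as planned.

Call:
apply_moves(angular=[[0,0,0],[0,0,0],[0,0,0],[0,0,0],[0,0,0],[0,0,0],[0,0,0],[0,0,0],[0,0,0],[0,0,0],[0,0,0],[0,0,0],[0,0,0],[0,0,0],[0,0,0],[0,0,0]], travel=[[0,0,-0.95],[0,0,-0.92],[0.37,0.33,0],[0.37,0.33,0],[0.22,0.2,-0.03],[0.2,0.175,-0.16],[0.2,0.175,-0.16],[0.215,0.19,-0.25],[0.215,0.19,-0.25],[0.17,0.15,-0.3],[0.17,0.15,-0.3],[0.12,0.11,-0.34],[0.12,0.11,-0.34],[0.05,0.04,-0.28],[0.05,0.04,-0.28],[0,0,0]], jaw=[0,0,0,0,0,0,0,0,0,0,0,0,0,0,0,0])

```text
time: 4.7
tool_pos: [614.5, 275.7, 152.4]
tcp_rot: [-180.0, 0.1, 41.7]
ft_force: [-1.2, -0.6, 1.7]
finger_gap: -0.1
grip_force: 0.3
```

```bash
python3 - <<'E'
from bench import r
import cv2,numpy as np
a=r.snapshot("scene")["color"][150:320,330:500,::-1];b=r.snapshot("wrist")["color"][:,:,::-1]
cv2.imwrite("pics/c3.png",np.hstack([cv2.resize(a,(400,400),interpolation=cv2.INTER_CUBIC),cv2.copyMakeBorder(cv2.resize(b,(400,300)),0,100,0,0,0)]))
E
```

```text
(no output)
```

View pics/c3.png

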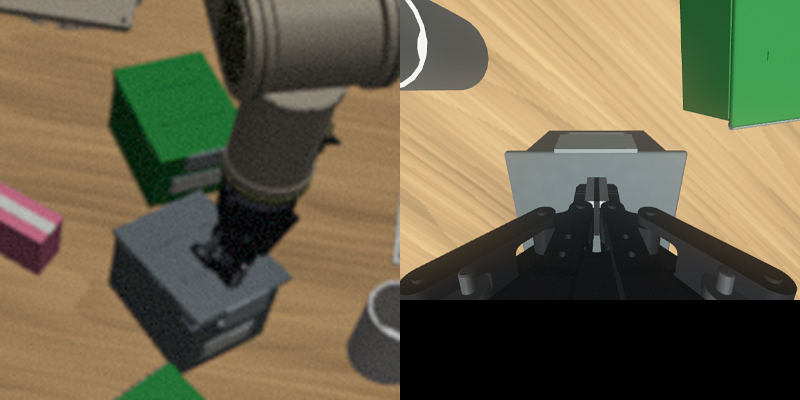

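The lid follows the closed fingers and is nearly level, with the contact centred (wrist view 597,185) and its free edge at row 152.

Call:
apply_moves(angular=[[0,0,0],[0,0,0],[0,0,0],[0,0,0],[0,0,0]], travel=[[0,0,-0.12],[0,0,-0.12],[0,0,-0.1],[0,0,-0.1],[0,0,0]], jaw=[0,0,0,0,0])

```text
time: 5.42
tool_pos: [614.9, 275.8, 135.9]
tcp_rot: [-180.0, 0.0, 41.7]
ft_force: [-0.1, 1.0, -0.3]
finger_gap: -0.1
grip_force: 0.0
```

Call:
apply_moves(angular=[[0,0,0],[0,0,0],[0,0,0]], travel=[[0,0,-0.05],[0,0,-0.04],[0,0,0]], jaw=[0,0,0])

```text
time: 5.8
tool_pos: [614.9, 275.8, 132.3]
tcp_rot: [-180.0, 0.0, 41.7]
ft_force: [-0.9, -0.3, 1.0]
finger_gap: 0.1
grip_force: 0.4
```

Call:
apply_moves(angular=[[0,0,0],[0,0,0],[0,0,0]], travel=[[0,0,-0.04],[0,0,-0.03],[0,0,0]], jaw=[0,0,0])

```text
time: 6.18
tool_pos: [615.2, 275.9, 131.0]
tcp_rot: [180.0, -0.0, 41.7]
ft_force: [-4.0, -1.9, 7.6]
finger_gap: -0.4
grip_force: 3.9
```

Call:
apply_moves(angular=[[0,0,0],[0,0,0],[0,0,0]], travel=[[0,0,-0.04],[0,0,-0.03],[0,0,0]], jaw=[0,0,0])

```text
time: 6.55
tool_pos: [615.3, 276.0, 130.6]
tcp_rot: [180.0, -0.0, 41.7]
ft_force: [-12.0, -5.2, 22.6]
finger_gap: 0.0
grip_force: 11.2
```

Call:
apply_moves(angular=[[0,0,0],[0,0,0],[0,0,0],[0,0,0],[0,0,0],[0,0,0],[0,0,0],[0,0,0],[0,0,0],[0,0,0],[0,0,0],[0,0,0],[0,0,0]], travel=[[0,0,0.3],[0,0,0.9],[0,0,1],[0,0,1],[0,0,1],[0,0,0.5],[-0.4,-0.8,0],[-0.4,-0.8,0],[-0.4,-0.8,0],[-0.4,-0.8,0],[-0.4,-0.8,0],[-0.4,-0.8,0],[0,0,0]], jaw=[0,0,0,0,0,0,0,0,0,0,0,0,0])

```text
time: 8.18
tool_pos: [518.3, 82.2, 314.3]
tcp_rot: [-180.0, 0.1, 41.6]
ft_force: [1.1, 0.7, -0.5]
finger_gap: -0.3
grip_force: 0.0
```

```bash
python3 - <<'E'
from bench import r
import cv2,numpy as np
a=r.snapshot("scene")["color"][150:320,210:500,::-1];b=r.snapshot("top")["color"][180:320,170:450,::-1]
cv2.imwrite("pics/c4.png",np.vstack([cv2.resize(a,(580,340),interpolation=cv2.INTER_CUBIC),cv2.resize(b,(580,260),interpolation=cv2.INTER_CUBIC)]))
E
```

```text
(no output)
```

View pics/c4.png

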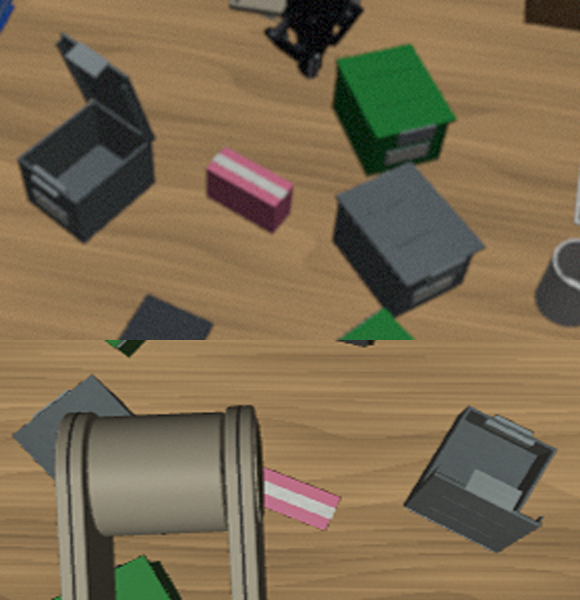

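The packed case's lid lies flat and stays shut with the arm clear (crop 410,225). The empty case is still open (85,140), and nothing else has moved.

```bash
python3 -c "
from bench import r
print(r.hand_in())"
```

```text
the job is handed in; nothing more can be done
None
```

The packed case is shut: its lid lay flat and stayed down after the arm moved clear, the empty case is still open, and I handed the job in at about 8 s on the robot's clock (the hand-in call returned no verdict).

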